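Lock up the inked jigsaw block

ROBOT

A 6-joint arm with a two-finger parallel gripper is mounted at the origin on a cart in front of the work surface, level with it; the furniture and walls round the work are solid. World frame = base frame: x ahead of the robot, y to its left, z up, the work surface at z = 0. Lengths are in m, angles in rad, forces in N, time in s.
With the tool pointing down it reaches from about 0.3 to 0.825 m from the base axis. Payload 5.4 kg.
Tool frame: the origin (TCP) lies midway between the tips of the shut fingers; the grasp point (between the pads) lies arm.hold_point_z behind it (arm.hold_point_z is the distance from the TCP to the grasp point, in m); z points along the fingers, y is the line along which they close (so a half turn about z gives the same grasp; the last joint's range is limited). The gripper opens to 92 mm and grips with 3 to 60 N. Pads are 20 mm wide; open, the fingers measure 128 mm over their backs; the gripper's body (75 mm by 189 mm) begins 69 mm behind the grasp point.
Start: joints at [1.057, 0.158, 1.597, -0, 1.386, -0.21], TCP at [0.172, 0.549, 0.215] pointing down, gripper open.
Joint ranges: [-2.91, 2.91], [-0.94, 2.29], [0.18, 2.7], [-1.29, 4.43], [0.17, 2.64], [-3, 3]. Speed limits (rad/s): [2.57, 2.57, 3.14, 3.14, 3.14, 3.14].

INTERFACE

Orientations are given as a unit quaternion [x, y, z, w].
In Python, from rig import sensors, snapshot, job, arm gives the robot as it stands.
- The arm moves only by the shell command python3 -m jog 'ROWS' [OPENING]. ROWS is JSON, a list of rows, each an object with "travel": the shift along the world's x, y, z in units of 25 mm (1.0 is 25 mm), a list of three; "spin": the turn about the world's z in rad. In form: [{"travel": [tx, ty, tz], "spin": spin}, ...]. A call has 1 to 5 rows; each row is the pose to reach, as a shift and turn from the pose commanded when the call began; what a row does not reach only later rows make up. A row lasts 1/12 s, in which the tool goes at most 41.7 mm and 7.16 degrees, less where a joint would pass 70% of its speed; a pose out of reach is approached as far as the arm can. A call with a gripper value outside its range is refused whole. OPENING is the opening, from -1 (shut) to 1 (fully open), set as the call begins (- or left out, the last holds). The fingers move at their own pace and stop on an object; the grip force is fixed at half the most. Time passes only in rows, so rows that repeat a pose let the fingers close. It gives the time, the measured TCP pose, the force, the opening and the grip force at its end, in the units of the state.
- sensors.read_state(): the state, without advancing time (a new reading comes with each control period).
- snapshot(name): name is "scene" or "top" or "wrist"; returns a dict with "img" (400x640x3 uint8, blue, green, red), "depth" (400x640 float32, m along the optical axis (not along the pixel's ray), 0 where there is no reading), "fov_y" (degrees; the focal length in pixels is half the picture's height over the tangent of half this angle, whatever the lens; pixels are square), "cx", "cy" (the principal point, pixels), "rvec" (rotation vector, rad) and "tvec" (3), from world to camera coordinates, as OpenCV has them. Camera axes: x right, y down, z forward; pixel columns grow to the right and rows downward; lengths in m; the calibration is good to about 2 mm. A picture is of the moment at which its call begins.
- job.hand_in(): hands the job in; it is judged then, once.
The state is a dict: "time": time; "q": joint angles; "qd": joint speeds; "joint_efforts": joint torques, N m; "ee_pos": TCP position; "eef_rot": TCP orientation; "ft_force": force on the tool from outside, world axes, zero at the start; "ft_torque": the same for the moment, N m; "grip_width": finger opening in m; "grip_force": force on a finger pad.
Only numpy, scipy, OpenCV 4.12 (cv2) and the standard library are available. Lean on these libraries where they do the work, as an engineer would, in place of code of your own. Each camera call takes 0.05 s, during which the arm holds its last target. There are 200 camera calls.

TASK

Put the four inked parts of the sawn landscape block together in the lock-up bed, face up, so that the picture reads from the head stop down: light-blue sky against the stop, then indigo mountains, green trees and ochre field, their cut edges meshing. Then slide the lock-up bar up until the parts are pushed tight together against the head stop, and let go. Leave the two uninked brown spare parts and the baren where they lie.

Things in the scene. Friction and masses are not known exactly. Their poses are not given: they have to be found in the camera images.
- sky_part: Inked light blue: part of a sawn block (plywood, lino face): 60 mm along x, about 35 along y, 23 thick, 50 g. Grip the straight ends (x = -30, +30). Origin: centre of underside; z up, y to the picture's top. Top edge straight at y = 17.5; lower edge, x,y in mm: (-30,-22.5, -13,-10.5, 0,-20.5, 12,-14.5, 30,-23.5): two notches.
- mountain_part: Inked dark indigo: part of a sawn block (plywood, lino face): 60 mm along x, about 35 along y, 23 thick, 50 g. Grip the straight ends (x = -30, +30). Origin: centre of underside; z up, y to the picture's top. Top edge: two peaks, x,y in mm (-30,12.5, -13,24.5, 0,14.5, 12,20.5, 30,11.5); lower edge: a step (-30,-21.5, -3,-21.5, 7,-13.5, 30,-13.5).
- trees_part: Inked dark green: part of a sawn block (plywood, lino face): 60 mm along x, about 35 along y, 23 thick, 50 g. Grip the straight ends (x = -30, +30). Origin: centre of underside; z up, y to the picture's top. Top edge: a step, (-30,13.5, -3,13.5, 7,21.5, 30,21.5); lower edge: a tongue, (-30,-13.5, -12,-13.5, -4,-21.5, 10,-21.5, 18,-13.5, 30,-13.5).
- field_part: Inked ochre yellow: part of a sawn block (plywood, lino face): 60 mm along x, about 35 along y, 23 thick, 50 g. Grip the straight ends (x = -30, +30). Origin: centre of underside; z up, y to the picture's top. Top edge: a hollow, x,y in mm (-30,21.5, -12,21.5, -4,13.5, 10,13.5, 18,21.5, 30,21.5); lower edge straight at y = -17.5.
- plain_mountain: Uninked spare mountain part, face bare brown lino; same shape, size, weight and frame as the indigo one. Loose; not used now.
- plain_trees: Uninked spare trees part, face bare brown lino; same shape, size, weight and frame as the green one. Loose; not used now.
- lockup_bed: Fixed alloy plate 106 (x) x 256 (y) x 8 mm; origin: centre of underside, +y to the head. Steel head stop: inner face y = +96, top z = 26. Low side rails: inner faces x = -33 and +33, outer 42, tops z = 15. Parts lie on the plate (z = 8) between the rails, axes as the bed's; tight origins: x = 0, y = 78.5 sky, 43.5 mountain, 8.5 trees, -26.5 field. Set down some 6 mm apart, they clear one another.
- lock_bar (a joint): Sliding steel crossbar at the bed's foot end; value in m along the bed's +y. 0: fully open, bar centre at y = -98 mm (start 0 to 0.006); 0.042: closed on four tight parts; runs to 0.06 if empty. About 3 N of friction, 1 to 2 N more to push the parts; stays where left. Bar 84 wide (x), 24 deep (y, front face 12 mm ahead of its centre), top 30 mm above the desk.
- bar_grip (a point): Point 50 mm above the desk in the black upright finger grip in the middle of the lock-up bar: 28 mm along the bed's x, 10 mm along its y, from 30 to 56 mm above the desk. Axes as the bed's. Fingertips 34 mm or more above the desk pass over bar and parts (tops at 31 mm).
- baren: Bystander: round black baren (rubbing pad) with a tan strap, 100 mm across, 35 mm high; origin at the centre of its underside. Loose; not to be moved.

How it is judged:
By the outcome, as a careful person would: the job done as asked, in the order asked, and still so for the second after the job is handed in, with the robot touching nothing.
It also fails if it takes over 112 s, if anything falls off the work surface, if the arm or the gripper's body presses on something with over 40 N, if the wrist force passes 120 N, or if a joint passes its speed limit or range.

## Working session

There is one attempt and no reset: what is moved stays moved. The work goes in short steps, Python scripts to look and compute and a shell command to move; the robot and the scene stay as the last step left them, time stands still between calls to the robot, and variables do not carry over. Pictures are saved under pics/ and viewed, at most 14 in all, crops included, and the job is handed in when it is done.

```bash
mkdir -p pics; ls
cat > h.py <<'E'
import numpy as np, cv2
from rig import sensors, snapshot, job, arm
def snap(n,fn=None):
    s=snapshot(n); np.savez('/tmp/%s.npz'%n,**s)
    if fn: cv2.imwrite('pics/'+fn,s['img'])
    return s
def cloud(s):
    h,w=s['depth'].shape; f=h/2/np.tan(np.radians(s['fov_y'])/2)
    u,v=np.meshgrid(np.arange(w),np.arange(h)); d=s['depth']
    P=np.stack([(u-s['cx'])/f*d,(v-s['cy'])/f*d,d],-1)
    R=cv2.Rodrigues(np.array(s['rvec'],float))[0]
    return (P-np.array(s['tvec']).ravel())@R
E
python3 - <<'E'
from h import *
s=snap('top','top0.png'); snap('scene','scene0.png')
print(s['fov_y'],s['cx'],s['cy'],s['rvec'],s['tvec'],arm.hold_point_z); print(sensors.read_state())
E
```

```text
pics
54.31806416612721 316.2597774383302 202.59227364019392 [ 2.14774972 -2.18324245  0.15821209] [-0.02708554  0.54116001  1.1090923 ] 0.0187
{'time': 0.1, 'q': array([ 1.05690790e+00,  1.58964878e-01,  1.59809219e+00, -2.23652589e-05,
        1.38619692e+00, -2.10105718e-01]), 'qd': array([-5.99181791e-05, -1.12675889e-03, -3.69279913e-03,  1.86776704e-04,
        2.24557092e-04, -1.22259788e-03]), 'joint_efforts': array([-2.01843595e-04, -3.86504745e+01, -3.22959888e+01,  7.02225859e-02,
        3.39952391e-02, -4.87498085e-05]), 'ee_pos': array([0.17174965, 0.54816382, 0.21373633]), 'eef_rot': array([ 1.51305889e-01,  9.88486640e-01, -7.80723948e-04, -2.83895528e-04]), 'ft_force': array([-0.49245213, -0.26380763,  0.15238915]), 'ft_torque': array([ 0.02099063, -0.01076007,  0.0740761 ]), 'grip_force': 0.0, 'grip_width': 0.09199684168592237}
```

View pics/top0.png

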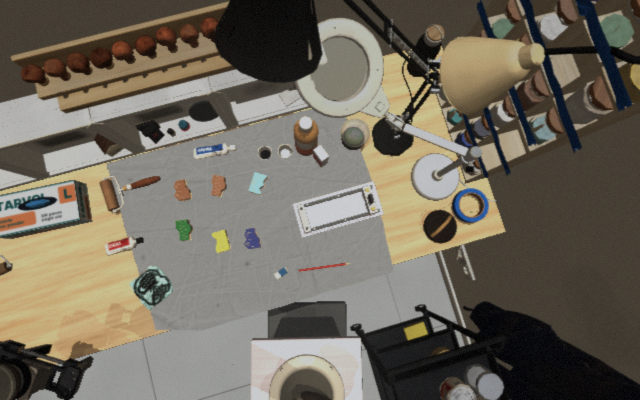

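View pics/scene0.png

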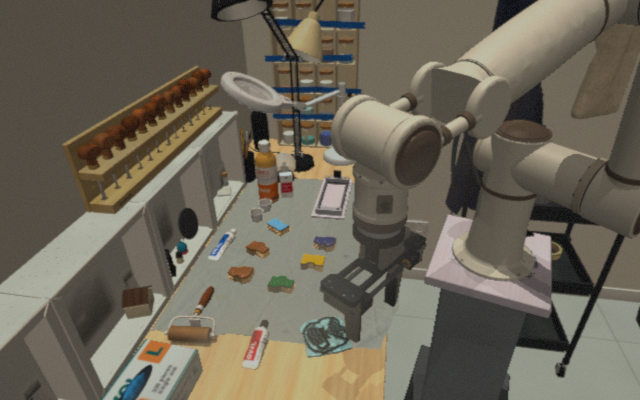

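The top view shows sky (257,183), mountain (252,239), trees (183,230), field (221,240), spares (182,189) and (218,185), bed (338,210) and baren (440,225). In the scene view the inked faces are up. Next I'll turn these into positions.

Run:
```python
from h import *
s=dict(np.load('/tmp/top.npz')); W=cloud(s)
for n,u,v in [('sky',257,183),('mtn',252,239),('tree',183,230),('field',221,240),('pm',182,189),('pt',218,185),('bedc',338,210),('bedL',303,222),('bedR',375,198),('baren',440,225),('bottle',306,130),('cup',352,135),('lampring',382,60),('magarm',430,135),('base',305,390),('grip?',376,190),('grip?',301,214),('tube',210,150),('wht',320,155),('magbase',435,175)]:
    print(n,W[v,u].round(3))
b=W[185:240,285:390]; 
m=b[...,2]>0.04; print('high bed pts',np.argwhere(m)[:12].tolist(),b[m][:12].round(3).tolist())
im=cv2.resize(s['img'][170:250,165:395],None,fx=3.4,fy=3.4,interpolation=cv2.INTER_CUBIC); cv2.imwrite('pics/topc.png',im)
```

```text
sky [0.604 0.139 0.02 ]
mtn [0.438 0.153 0.025]
tree [0.467 0.354 0.024]
field [0.437 0.244 0.021]
pm [0.589 0.361 0.022]
pt [0.6   0.255 0.02 ]
bedc [ 0.521 -0.101  0.006]
bedL [0.485 0.004 0.022]
bedR [ 0.554 -0.213  0.014]
baren [ 0.47  -0.405  0.013]
bottle [ 0.706 -0.009  0.204]
cup [ 0.723 -0.139  0.101]
lampring [ 0.821 -0.182  0.345]
magarm [ 0.669 -0.305  0.273]
base [0.065 0.002 0.172]
grip? [ 0.58  -0.218  0.006]
grip? [0.509 0.009 0.025]
tube [0.709 0.282 0.012]
wht [ 0.671 -0.048  0.085]
magbase [ 0.615 -0.385  0.051]
high bed pts [[1, 81], [4, 80], [6, 33], [6, 61], [8, 23], [8, 86], [9, 84], [9, 85], [9, 86], [10, 83], [10, 84], [10, 85]] [[0.397, -0.012, 1.169], [0.397, -0.012, 1.169], [0.397, -0.012, 1.169], [0.397, -0.012, 1.169], [0.397, -0.012, 1.169], [0.564, -0.195, 0.055], [0.561, -0.189, 0.053], [0.561, -0.192, 0.055], [0.561, -0.195, 0.053], [0.56, -0.188, 0.043], [0.558, -0.189, 0.053], [0.557, -0.19, 0.062]]
```

View pics/topc.png

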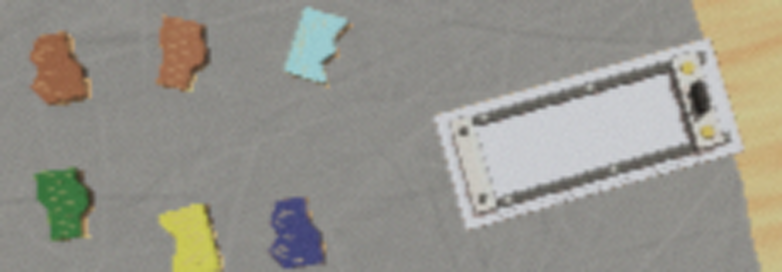

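The crop shows the bar and grip at the right end of the bed and the head stop at the left. Every part's top also faces left, so bed and part yaws are similar. I'll move above the parts for wrist views.

```bash
python3 -m jog '[{"travel":[2,-2,4],"spin":-0.4},{"travel":[5,-6,4],"spin":-0.6},{"travel":[5,-6,4],"spin":-0.6},{"travel":[5,-6,4],"spin":-0.6},{"travel":[5,-6,4],"spin":-0.6}]' 1
python3 -m jog '[{"travel":[5,-6,0.4],"spin":-0.4},{"travel":[5,-6,0.4],"spin":-0.4},{"travel":[5,-6,0.4],"spin":-0.4},{"travel":[5,-6,0.4],"spin":-0.4},{"travel":[5,-6,0.4],"spin":-0.4}]'
python3 - <<'E'
from h import *
st=sensors.read_state(); print(st['ee_pos'],st['eef_rot'],st['q'])
s=snap('wrist','w0.png'); print(s['tvec'],s['fov_y'], -cv2.Rodrigues(s['rvec'])[0].T@np.array(s['tvec']).ravel())
E
```

```text
time: 0.52
ee_pos: [0.2875, 0.4093, 0.3088]
eef_rot: [0.439, 0.898, -0.0, -0.0]
ft_force: [0.5, 0.9, -0.3]
grip_width: 0.0921
grip_force: 0.0
time: 0.93
ee_pos: [0.4136, 0.2581, 0.3184]
eef_rot: [0.608, 0.794, -0.0, 0.0]
ft_force: [-0.7, -0.3, -0.1]
grip_width: 0.092
grip_force: 0.0
[0.41357228 0.25810744 0.31837767] [ 6.08041623e-01  7.93905044e-01 -2.65231778e-04  3.08984851e-04] [ 3.10003256e-01 -1.22425243e-01  1.67904738e+00 -8.10256091e-04
  1.58505355e+00  4.63785182e-02]
[-0.46544532  0.07502989  0.53148428] 68.31753186107784 [0.39269106 0.33385744 0.48895532]
```

View pics/w0.png

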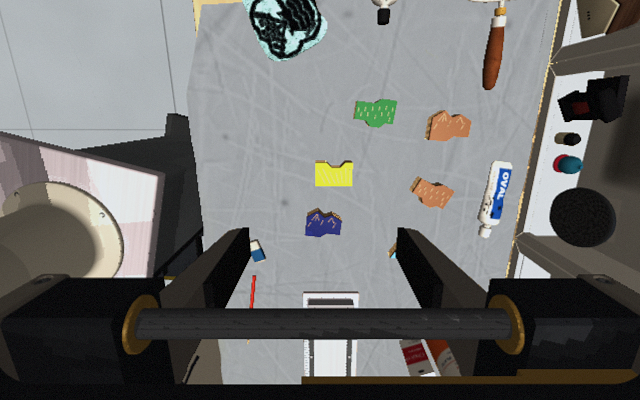

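The wrist view shows trees (376,112), field (334,174), mountain (323,223) and spares (448,126) and (432,192). The sky is hidden behind the right finger. I'll add two more viewpoints, one for sky and one for the bed, then fit the polygons.

```bash
cp /tmp/wrist.npz /tmp/wA.npz
python3 -m jog '[{"travel":[4,-8,2],"spin":0.05},{"travel":[4,-8,2],"spin":0.05},{"travel":[4,-8,2],"spin":0.05},{"travel":[4,-8,2],"spin":0.05},{"travel":[4,-8,2],"spin":0.05}]' 
python3 -m jog '[{"travel":[0,0,0],"spin":0},{"travel":[0,0,0],"spin":0},{"travel":[0,0,0],"spin":0}]'
python3 - <<'E'
from h import *
snap('wrist','w1.png')
E
cp /tmp/wrist.npz /tmp/wB.npz
python3 -m jog '[{"travel":[0,-8,-1],"spin":0},{"travel":[0,-8,-1],"spin":0},{"travel":[0,-8,-1],"spin":0},{"travel":[0,-8,-1],"spin":0},{"travel":[0,-8,-1],"spin":0}]' 
python3 -m jog '[{"travel":[0,0,0],"spin":0},{"travel":[0,0,0],"spin":0},{"travel":[0,0,0],"spin":0}]'
python3 - <<'E'
from h import *
snap('wrist','w2.png')
a,b=cv2.imread('pics/w1.png'),cv2.imread('pics/w2.png')
cv2.imwrite('pics/w12.png',cv2.resize(np.vstack([a[:300],b[:300]]),(640,600)))
E
cp /tmp/wrist.npz /tmp/wC.npz
```

```text
time: 1.4
ee_pos: [0.5032, 0.0775, 0.3641]
eef_rot: [0.587, 0.81, -0.0, -0.0]
ft_force: [0.9, 1.1, 0.5]
grip_width: 0.0919
grip_force: 0.0
time: 1.65
ee_pos: [0.5026, 0.0796, 0.3634]
eef_rot: [0.587, 0.81, -0.0, -0.001]
ft_force: [-0.6, 1.3, 0.1]
grip_width: 0.0918
grip_force: 0.0
time: 2.12
ee_pos: [0.5024, -0.1213, 0.3382]
eef_rot: [0.586, 0.81, -0.0, -0.0]
ft_force: [1.1, -0.6, -0.1]
grip_width: 0.092
grip_force: 0.0
time: 2.37
ee_pos: [0.503, -0.1192, 0.3389]
eef_rot: [0.586, 0.81, 0.0, -0.0]
ft_force: [0.2, -0.2, 0.4]
grip_width: 0.092
grip_force: 0.0
```

View pics/w12.png

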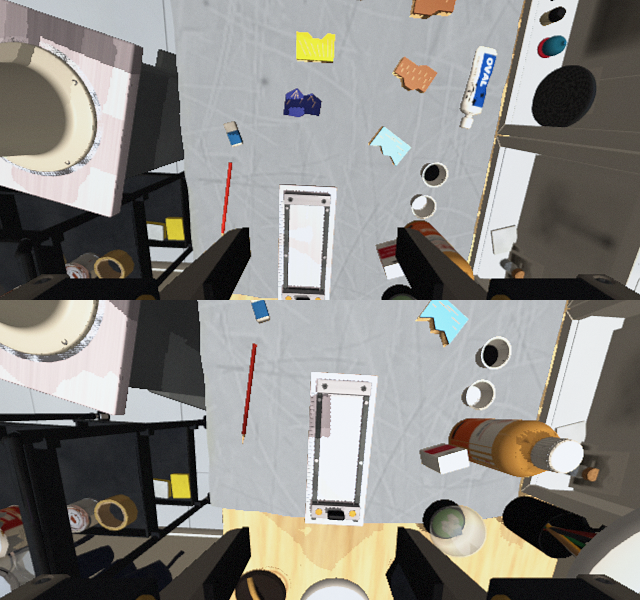

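Upper half (w1): field (315,48), mountain (303,103), sky (390,143), bed head (307,195). Lower half (w2): whole bed, head at (345,385) and bar with grip at (336,515). Next I'll rectify each view to the part-top plane and fit the outlines.

```bash
cat > fit.py <<'E'
from h import *
from scipy.optimize import minimize
P=dict(sky=[(-30,17.5),(30,17.5),(30,-23.5),(12,-14.5),(0,-20.5),(-13,-10.5),(-30,-22.5)],
 mtn=[(-30,12.5),(-13,24.5),(0,14.5),(12,20.5),(30,11.5),(30,-13.5),(7,-13.5),(-3,-21.5),(-30,-21.5)],
 tree=[(-30,13.5),(-3,13.5),(7,21.5),(30,21.5),(30,-13.5),(18,-13.5),(10,-21.5),(-4,-21.5),(-12,-13.5),(-30,-13.5)],
 field=[(-30,21.5),(-12,21.5),(-4,13.5),(10,13.5),(18,21.5),(30,21.5),(30,-17.5),(-30,-17.5)],
 bed=[(-53,-128),(-53,128),(53,128),(53,-128)])
HSV=dict(sky=((85,50,120),(102,255,255)),mtn=((110,80,30),(135,255,200)),tree=((45,80,30),(85,255,200)),field=((22,100,120),(36,255,255)),bed=((0,0,0),(0,0,0)))
RES=0.0005
def ortho(s,c,z,half):
    n=int(half/RES); X=np.array([[c[0]+i*half,c[1]+j*half,z] for i,j in((-1,1),(1,1),(1,-1),(-1,-1))])
    f=200/np.tan(np.radians(s['fov_y'])/2); K=np.array([[f,0,s['cx']],[0,f,s['cy']],[0,0,1.]])
    q=cv2.projectPoints(X,np.array(s['rvec'],float),np.array(s['tvec'],float),K,None)[0].reshape(-1,2).astype(np.float32)
    # rows: +x world downward?  col=(y), row=(x): use col=x,row=-y
    d=np.float32([[0,0],[2*n,0],[2*n,2*n],[0,2*n]])
    return cv2.warpPerspective(s['img'],cv2.getPerspectiveTransform(q,d),(2*n,2*n),flags=cv2.INTER_CUBIC)
def fit(s,name,c,yaw0=0.33,z=0.023,half=0.055,mask=None,res=True):
    im=ortho(s,c,z,half); n=im.shape[0]//2
    if mask is None:
        m=cv2.inRange(cv2.cvtColor(im,cv2.COLOR_BGR2HSV),*[np.array(v) for v in HSV[name]])
        m=cv2.morphologyEx(m,cv2.MORPH_CLOSE,np.ones((15,15)))
    else: m=mask(im)
    k,l,st,_=cv2.connectedComponentsWithStats(m); i=1+st[1:,4].argmax(); m=(l==i).astype(np.float32)
    mb=cv2.GaussianBlur(m,(0,0),3); p=np.array(P[name],float)/1000
    def cost(v):
        a=v[2]; R=np.array([[np.cos(a),-np.sin(a)],[np.sin(a),np.cos(a)]]); w=(p@R.T+v[:2]-c)/RES
        q=np.stack([n+w[:,0],n-w[:,1]],1); r=np.zeros_like(m); cv2.fillPoly(r,[np.round(q*16).astype(np.int32)],1.,cv2.LINE_8,4)
        return ((cv2.GaussianBlur(r,(0,0),3)-mb)**2).sum()/m.sum()
    ys,xs=np.nonzero(m); c0=np.array([c[0]+(xs.mean()-n)*RES,c[1]-(ys.mean()-n)*RES]); best=None
    for a in yaw0+np.array([-.3,0,.3]):
        o=minimize(cost,[*c0,a],method='Nelder-Mead',options=dict(initial_simplex=np.array([[*c0,a],[c0[0]+.006,c0[1],a],[c0[0],c0[1]+.006,a],[*c0,a+.2]]),xatol=1e-5,fatol=1e-7))
        if best is None or o.fun<best.fun: best=o
    return best.x.round(4),round(best.fun,4),int(m.sum())
E
python3 - <<'E'
from fit import *
L=lambda k:dict(np.load('/tmp/%s.npz'%k))
A,B,C,T=L('wA'),L('wB'),L('wC'),L('top')
c=dict(sky=(.604,.139),mtn=(.438,.153),tree=(.467,.354),field=(.437,.244))
for n in c:
    for k,s in(('A',A),('B',B),('C',C),('T',T)):
        try: print(n,k,*fit(s,n,np.array(c[n])))
        except Exception as e: print(n,k,'x',str(e)[:40])
im=ortho(C,(.521,-.10),.008,.16); cv2.imwrite('pics/orthoC.png',cv2.resize(im,(600,600)))
W=cloud(T); m=(W[...,2]>.045)&(W[...,2]<.07)&(abs(W[...,0]-.56)<.04)&(abs(W[...,1]+.19)<.04); print('grip',W[m].mean(0),m.sum())
E
```

```text
sky A [0.5087 0.143  0.5856] 0.6159 292
sky B [ 0.6043  0.1378 -0.3142] 0.0109 7925
sky C [ 0.6049  0.1372 -0.2956] 0.037 8037
sky T [ 0.6043  0.1395 -0.3017] 0.1313 6589
mtn A [0.4408 0.1547 0.1519] 0.0047 8355
mtn B [0.4411 0.1543 0.1364] 0.011 8059
mtn C x attempt to get argmax of an empty sequen
mtn T [0.4404 0.1555 0.1628] 0.1552 6580
tree A [0.4687 0.3527 0.1168] 0.0024 7995
tree B x attempt to get argmax of an empty sequen
tree C x attempt to get argmax of an empty sequen
tree T [0.4687 0.3531 0.1108] 0.0125 7698
field A [0.4346 0.2426 0.2623] 0.0016 8675
field B [0.435  0.2414 0.2713] 0.0042 8976
field C x attempt to get argmax of an empty sequen
field T [0.4345 0.2425 0.2736] 0.0038 8812
grip [ 0.54954571 -0.1942259   0.05417019] 36
```

View pics/orthoC.png

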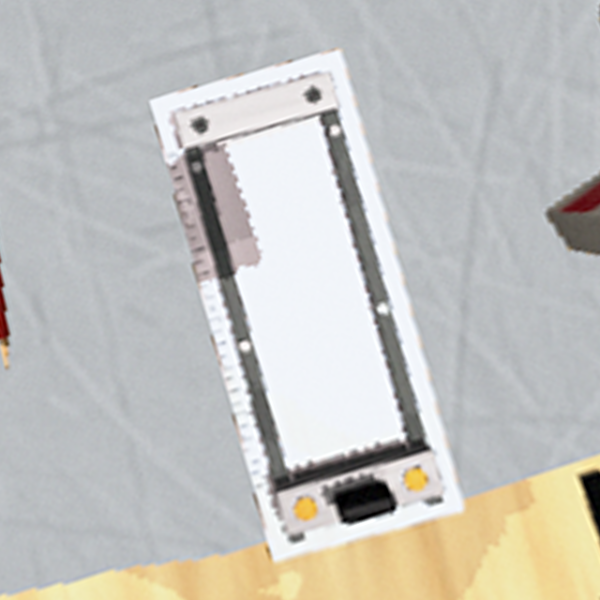

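The rectified view shows the whole bed: corners (150,99), (341,50), (464,512), (272,562), and the grip at (365,500). Now I'll refine the bed pose, check clearance around the sky grasp and work out the targets.

Run:
```python
from fit import *
L=lambda k:dict(np.load('/tmp/%s.npz'%k))
def bm(im):
    h=cv2.cvtColor(im,cv2.COLOR_BGR2HSV); m=((im.min(2)>215)).astype(np.uint8); m=cv2.morphologyEx(m,cv2.MORPH_OPEN,np.ones((5,5)))
    m=cv2.morphologyEx(m,cv2.MORPH_CLOSE,np.ones((45,45)))
    k,l,st,_=cv2.connectedComponentsWithStats(m); i=1+st[1:,4].argmax(); ys,xs=np.nonzero(l==i)
    r=np.zeros_like(m); cv2.fillPoly(r,[cv2.convexHull(np.stack([xs,ys],1).astype(np.int32))],1); return r
for k in('wC','top'):
    try: print(k,*fit(L(k),'bed',np.array([.5246,-.1031]),yaw0=.258,z=.008,half=.15,mask=bm), 106*256*4)
    except Exception as e: print(e)
# grip: ortho at z .056 dark blob
im=ortho(L('wC'),(.5513,-.193),.056,.025); g=im.max(2)<60; ys,xs=np.nonzero(g); print('grip',.5513+(xs.mean()-50)*RES,-.193-(ys.mean()-50)*RES,g.sum())
for s in('wB','top','wA'):
    W=cloud(L(s)); d=W[...,:2]-[.6043,.1378]; a=-.31; u=d@[np.cos(a),np.sin(a)]; v=d@[-np.sin(a),np.cos(a)]
    m=(abs(u)<.13)&(abs(v)<.05)&(W[...,2]>.03)&(W[...,2]<.3); print(s,m.sum(),u[m].min() if m.any() else '',np.unique((u[m]*100).astype(int),return_counts=True), W[m][:,2].max() if m.any() else '')
```

```text
wC [ 0.5245 -0.1024  0.2625] 0.0003 109372 108544
attempt to get argmax of an empty sequence
grip 0.5471992129427198 -0.18590773939658942 2287
wB 174 0.06960241359839615 (array([ 6,  7,  8,  9, 10, 11, 12]), array([ 1, 34, 18, 33, 44, 32, 12])) 0.03463574989463116
top 37 0.07073946334621735 (array([ 7,  8,  9, 10, 11, 12]), array([ 7,  2, 10, 11,  5,  2])) 0.03721849637441724
wA 0  (array([], dtype=int64), array([], dtype=int64))
```

```bash
python3 -m jog '[{"travel":[0,8.2,-3],"spin":-0.6},{"travel":[0,8.2,-3],"spin":-0.6},{"travel":[0,8.2,-3],"spin":-0.6},{"travel":[0,8.2,-3],"spin":-0.6},{"travel":[0,8.2,-3],"spin":-0.6}]' 0.56
python3 -m jog '[{"travel":[4,2,-5],"spin":-0.03},{"travel":[4,2,-5],"spin":-0.03},{"travel":[4,2,-5],"spin":-0.03},{"travel":[4,2,-5],"spin":-0.03},{"travel":[4,2,-5],"spin":-0.03}]'
python3 -m jog '[{"travel":[0,0,0],"spin":0},{"travel":[0,0,0],"spin":0}]' 
python3 -c "
from h import *
s=sensors.read_state();q=s['eef_rot'];print(s['ee_pos'],2*np.arctan2(q[1],q[0])-np.pi/2)"
```

```text
time: 2.83
ee_pos: [0.5026, 0.0615, 0.2736]
eef_rot: [0.792, 0.611, 0.001, 0.0]
ft_force: [1.2, 0.2, -0.4]
grip_width: 0.0717
grip_force: 0.0
time: 3.25
ee_pos: [0.6002, 0.1119, 0.1384]
eef_rot: [0.799, 0.602, -0.005, -0.005]
ft_force: [-1.0, -0.8, -1.8]
grip_width: 0.0711
grip_force: 0.0
time: 3.42
ee_pos: [0.6033, 0.1091, 0.1501]
eef_rot: [0.799, 0.601, 0.001, 0.001]
ft_force: [0.4, 0.2, 0.4]
grip_width: 0.0717
grip_force: 0.0
[0.60330632 0.1090614  0.15013692] -0.28182796207669436
```

```bash
cat > st.py <<'E'
import sys
from h import *
s=sensors.read_state();q=s['eef_rot'];p=s['ee_pos'];a=2*np.arctan2(q[1],q[0])-np.pi/2
print('pos',p.round(4),'yaw',a.round(4),'w',s['grip_width'].round(4),'F',s['ft_force'].round(1),'gf',round(float(s['grip_force']),1),'t',round(float(s['time']),2))
if len(sys.argv)>1:
    t=np.array([float(v) for v in sys.argv[1:5]]); d=(t[:3]-p)/.025; y=(t[3]-a+np.pi/2)%np.pi-np.pi/2; print('units',d.round(2),'spin',y.round(3))
E
python3 -m jog '[{"travel":[0.03,1.14,-3],"spin":-0.025},{"travel":[0.03,1.14,-3],"spin":-0.025},{"travel":[0.03,1.14,-3],"spin":-0.025},{"travel":[0.03,1.14,-3],"spin":-0.025}]'
python3 -m jog '[{"travel":[0,0,0],"spin":0},{"travel":[0,0,0],"spin":0}]' 
python3 st.py .604 .1376 .0095 -.307
```

```text
time: 3.75
ee_pos: [0.6033, 0.1366, 0.0751]
eef_rot: [0.807, 0.59, -0.0, 0.0]
ft_force: [1.1, -0.0, 0.7]
grip_width: 0.0716
grip_force: 0.0
time: 3.92
ee_pos: [0.6066, 0.1357, 0.078]
eef_rot: [0.808, 0.59, 0.003, 0.002]
ft_force: [0.1, -0.3, 0.0]
grip_width: 0.0716
grip_force: 0.0Traceback (most recent call last):
  File "st.py", line 4, in <module>
    print('pos',p.round(4),'yaw',a.round(4),'w',s['grip_width'].round(4),'F',s['ft_force'].round(1),'gf',round(float(s['grip_force']),1),'t',round(float(s['time']),2))
                                                ^^^^^^^^^^^^^^^^^^^^^
AttributeError: 'float' object has no attribute 'round'
```

```bash
sed -i "s/s\['grip_width'\].round(4)/round(float(s['grip_width']),4)/" st.py
python3 -m jog '[{"travel":[0,0,0],"spin":0},{"travel":[0,0,0],"spin":0},{"travel":[0,0,0],"spin":0},{"travel":[0,0,0],"spin":0}]' >/dev/null
python3 st.py .604 .1376 .0095 -.307
```

```text
pos [0.6044 0.1361 0.0742] yaw -0.3093 w 0.0716 F [ 1.   0.3 -0.7] gf 0.0 t 4.25
units [-0.02  0.06 -2.59] spin 0.002
```

```bash
python3 -m jog '[{"travel":[0,0.06,-1],"spin":0},{"travel":[0,0.06,-1.8],"spin":0},{"travel":[0,0.06,-2.4],"spin":0},{"travel":[0,0.06,-2.58],"spin":0},{"travel":[0,0.06,-2.58],"spin":0}]' >/dev/null
python3 -m jog '[{"travel":[0,0,0],"spin":0},{"travel":[0,0,0],"spin":0},{"travel":[0,0,0],"spin":0},{"travel":[0,0,0],"spin":0}]' >/dev/null
python3 st.py .604 .1376 .0095 -.307
python3 -m jog '[{"travel":[0,0,0],"spin":0},{"travel":[0,0,0],"spin":0},{"travel":[0,0,0],"spin":0},{"travel":[0,0,0],"spin":0},{"travel":[0,0,0],"spin":0}]' -1 
python3 -m jog '[{"travel":[0,0,0],"spin":0},{"travel":[0,0,0],"spin":0},{"travel":[0,0,0],"spin":0}]'|tail -3 
python3 st.py .604 .1376 .0095 -.307
```

```text
pos [0.6049 0.1379 0.0103] yaw -0.309 w 0.0718 F [-0.1  0.  -0.4] gf 0.0 t 5.0
units [-0.04 -0.01 -0.03] spin 0.002
time: 5.42
ee_pos: [0.6043, 0.1378, 0.0095]
eef_rot: [0.807, 0.59, 0.0, 0.0]
ft_force: [-0.9, -0.2, 3.0]
grip_width: 0.0598
grip_force: 30.0
ft_force: [-1.1, 0.2, 4.9]
grip_width: 0.0598
grip_force: 30.0
pos [0.6043 0.1378 0.0095] yaw -0.309 w 0.0598 F [-1.1  0.2  4.9] gf 30.0 t 5.67
units [-0.01 -0.01  0.  ] spin 0.002
```

```bash
python3 -m jog '[{"travel":[0,0,0.8],"spin":0},{"travel":[0,0,2],"spin":0},{"travel":[-2,0,3],"spin":0.1},{"travel":[-3.97,0,3],"spin":0.2},{"travel":[-3.97,0,3],"spin":0.32}]' |tail -2
python3 -m jog '[{"travel":[0,-3,0],"spin":0.12},{"travel":[0,-5,0],"spin":0.25},{"travel":[0,-6.5,0],"spin":0.25},{"travel":[0,-6.7,0],"spin":0.25},{"travel":[0,-6.7,0],"spin":0.25}]' |tail -2
python3 -m jog '[{"travel":[0,0,0],"spin":0},{"travel":[0,0,0],"spin":0},{"travel":[0,0,0],"spin":0},{"travel":[0,0,0],"spin":0},{"travel":[0,0,0],"spin":0}]' >/dev/null
python3 st.py .505 -.0297 .018 .261
```

```text
grip_width: 0.0594
grip_force: 30.0
grip_width: 0.0593
grip_force: 30.0
pos [ 0.5046 -0.0282  0.0838] yaw 0.2631 w 0.0596 F [ 0.3  0.4 -0.4] gf 30.0 t 6.92
units [ 0.01 -0.06 -2.63] spin -0.002
```

```bash
python3 -m jog '[{"travel":[0,-0.06,-0.8],"spin":0},{"travel":[0,-0.06,-1.6],"spin":0},{"travel":[0,-0.06,-2.2],"spin":0},{"travel":[0,-0.06,-2.45],"spin":0},{"travel":[0,-0.06,-2.58],"spin":0}]' >/dev/null
python3 -m jog '[{"travel":[0,0,0],"spin":0},{"travel":[0,0,0],"spin":0},{"travel":[0,0,0],"spin":0},{"travel":[0,0,0],"spin":0},{"travel":[0,0,0],"spin":0}]' >/dev/null
python3 st.py .505 -.0297 .0175 .261
```

```text
pos [ 0.5054 -0.0314  0.0203] yaw 0.261 w 0.0596 F [ 0.3 -0.3 -0.6] gf 30.0 t 7.75
units [-0.01  0.07 -0.11] spin 0.0
```

```bash
python3 -m jog '[{"travel":[0,0.05,-0.1],"spin":0},{"travel":[0,0.05,-0.1],"spin":0},{"travel":[0,0.05,-0.1],"spin":0},{"travel":[0,0.05,-0.1],"spin":0},{"travel":[0,0.05,-0.1],"spin":0}]' >/dev/null
python3 st.py .505 -.0297 .0175 .261
python3 -m jog '[{"travel":[0,0,0],"spin":0},{"travel":[0,0,0],"spin":0},{"travel":[0,0,0],"spin":0},{"travel":[0,0,0],"spin":0},{"travel":[0,0,0],"spin":0}]' 0.56 |tail -3
python3 -m jog '[{"travel":[0,0,1],"spin":0},{"travel":[0,0,3],"spin":0},{"travel":[0,0,4.4],"spin":0},{"travel":[0,0,4.4],"spin":0},{"travel":[0,0,4.4],"spin":0}]' >/dev/null
python3 st.py .4408 .1545 .0095 .148
```

```text
pos [ 0.5054 -0.0301  0.0175] yaw 0.2609 w 0.0598 F [1.8 1.3 2.3] gf 30.0 t 8.17
units [-0.02  0.01 -0.  ] spin 0.0
ft_force: [0.3, 0.2, -0.1]
grip_width: 0.0716
grip_force: 0.0
pos [ 0.5071 -0.0306  0.1302] yaw 0.261 w 0.0721 F [ 0.2 -0.4  0.4] gf 0.0 t 9.0
units [-2.65  7.41 -4.83] spin -0.113
```

```bash
python3 -m jog '[{"travel":[-0.5,1.4,-0.4],"spin":-0.113},{"travel":[-1.1,3,-0.9],"spin":-0.113},{"travel":[-1.7,4.6,-1.4],"spin":-0.113},{"travel":[-2.2,6.2,-1.9],"spin":-0.113},{"travel":[-2.65,7.41,-2.4],"spin":-0.113}]' >/dev/null
python3 -m jog '[{"travel":[0,0,0],"spin":0},{"travel":[0,0,0],"spin":0},{"travel":[0,0,0],"spin":0},{"travel":[0,0,0],"spin":0},{"travel":[0,0,0],"spin":0}]' >/dev/null
python3 st.py .4408 .1545 .0095 .148
```

```text
pos [0.4397 0.1536 0.0676] yaw 0.1459 w 0.0717 F [ 0.9  0.5 -0.1] gf 0.0 t 9.83
units [ 0.05  0.04 -2.32] spin 0.002
```

```bash
python3 -m jog '[{"travel":[0.04,0.04,-0.8],"spin":0},{"travel":[0.04,0.04,-1.6],"spin":0},{"travel":[0.04,0.04,-2.1],"spin":0},{"travel":[0.04,0.04,-2.32],"spin":0},{"travel":[0.04,0.04,-2.32],"spin":0}]' >/dev/null
python3 -m jog '[{"travel":[0,0,0],"spin":0},{"travel":[0,0,0],"spin":0},{"travel":[0,0,0],"spin":0},{"travel":[0,0,0],"spin":0}]' >/dev/null
python3 st.py .4408 .1545 .0095 .148
python3 -m jog '[{"travel":[0,0,0],"spin":0},{"travel":[0,0,0],"spin":0},{"travel":[0,0,0],"spin":0},{"travel":[0,0,0],"spin":0},{"travel":[0,0,0],"spin":0}]' -1 >/dev/null 
python3 -m jog '[{"travel":[0,0,0],"spin":0},{"travel":[0,0,0],"spin":0},{"travel":[0,0,0],"spin":0}]'|tail -3 
python3 st.py
python3 -m jog '[{"travel":[0,0,0.8],"spin":0},{"travel":[0,0,1.8],"spin":0},{"travel":[0,0,3],"spin":0},{"travel":[0,0,3.2],"spin":0},{"travel":[0,0,3.2],"spin":0}]' >/dev/null
python3 st.py .5155 -.0688 .0175 .261
```

```text
pos [0.4405 0.1557 0.0102] yaw 0.148 w 0.0715 F [-0.1  0.3 -0.3] gf 0.0 t 10.58
units [ 0.01 -0.05 -0.03] spin 0.0
ft_force: [-1.0, -0.0, 6.0]
grip_width: 0.0597
grip_force: 30.0
pos [0.4401 0.1558 0.0097] yaw 0.148 w 0.0597 F [-1. -0.  6.] gf 30.0 t 11.25
pos [0.4413 0.1559 0.091 ] yaw 0.148 w 0.0597 F [-0.3  0.4 -1.3] gf 30.0 t 11.67
units [ 2.97 -8.99 -2.94] spin 0.113
```

```bash
python3 -m jog '[{"travel":[0.5,-1.5,0],"spin":0.05},{"travel":[1,-3,0],"spin":0.1},{"travel":[1.5,-4.5,0],"spin":0.113},{"travel":[2,-6,0],"spin":0.113},{"travel":[2.4,-7.2,0],"spin":0.113}]' >/dev/null
python3 -m jog '[{"travel":[0.57,-1.7,0],"spin":0},{"travel":[0.57,-1.7,0],"spin":0},{"travel":[0.57,-1.7,-1],"spin":0},{"travel":[0.57,-1.7,-1],"spin":0},{"travel":[0.57,-1.7,-1],"spin":0}]' >/dev/null
python3 -m jog '[{"travel":[0,0,0],"spin":0},{"travel":[0,0,0],"spin":0},{"travel":[0,0,0],"spin":0},{"travel":[0,0,0],"spin":0},{"travel":[0,0,0],"spin":0}]' >/dev/null
python3 st.py .5155 -.068 .0175 .261
```

```text
pos [ 0.5144 -0.0666  0.0649] yaw 0.2615 w 0.0601 F [-0.1 -0.6  0.4] gf 30.0 t 12.92
units [ 0.05 -0.05 -1.9 ] spin -0.0
```

```bash
python3 -m jog '[{"travel":[0.04,-0.05,-0.6],"spin":0},{"travel":[0.04,-0.05,-1.2],"spin":0},{"travel":[0.04,-0.05,-1.6],"spin":0},{"travel":[0.04,-0.05,-1.8],"spin":0},{"travel":[0.04,-0.05,-1.8],"spin":0}]' >/dev/null
python3 -m jog '[{"travel":[0,0,0],"spin":0},{"travel":[0,0,0],"spin":0},{"travel":[0,0,0],"spin":0},{"travel":[0,0,0],"spin":0},{"travel":[0,0,0],"spin":0}]' >/dev/null
python3 st.py .5155 -.068 .0177 .261
```

```text
pos [ 0.5153 -0.0681  0.0197] yaw 0.261 w 0.0598 F [-0.4  0.4  0.2] gf 30.0 t 13.75
units [ 0.01  0.   -0.08] spin -0.0
```

```bash
python3 -m jog '[{"travel":[0,0,-0.08],"spin":0},{"travel":[0,0,-0.08],"spin":0},{"travel":[0,0,-0.08],"spin":0},{"travel":[0,0,-0.08],"spin":0}]' >/dev/null
python3 st.py
python3 -m jog '[{"travel":[0,0,0],"spin":0},{"travel":[0,0,0],"spin":0},{"travel":[0,0,0],"spin":0},{"travel":[0,0,0],"spin":0},{"travel":[0,0,0],"spin":0}]' 0.56 >/dev/null
python3 -m jog '[{"travel":[0,0,1],"spin":0},{"travel":[0,0,2.5],"spin":0},{"travel":[0,0,3],"spin":0},{"travel":[0,0,3],"spin":0},{"travel":[0,0,3],"spin":0}]' >/dev/null
python3 st.py .4687 .3528 .0095 .115
```

```text
pos [ 0.5155 -0.0682  0.0176] yaw 0.261 w 0.0596 F [ 0.  -0.4  1.2] gf 30.0 t 14.08
pos [ 0.5153 -0.0681  0.0926] yaw 0.261 w 0.0718 F [-0.   0.  -0.5] gf 0.0 t 14.92
units [-1.86 16.84 -3.32] spin -0.146
```

```bash
python3 -m jog '[{"travel":[-0.2,1.5,0],"spin":-0.05},{"travel":[-0.4,3,0],"spin":-0.1},{"travel":[-0.6,4.6,0],"spin":-0.146},{"travel":[-0.8,6.2,0],"spin":-0.146},{"travel":[-0.9,7.8,0],"spin":-0.146}]' >/dev/null
python3 -m jog '[{"travel":[-0.2,1.6,0],"spin":0},{"travel":[-0.4,3.2,0],"spin":0},{"travel":[-0.6,4.8,0],"spin":0},{"travel":[-0.8,6.4,0],"spin":0},{"travel":[-0.9,7.6,0],"spin":0}]' >/dev/null
python3 -m jog '[{"travel":[-0.06,1.4,-1],"spin":0},{"travel":[-0.06,1.4,-1],"spin":0},{"travel":[-0.06,1.4,-1],"spin":0},{"travel":[-0.06,1.4,-1],"spin":0},{"travel":[-0.06,1.4,-1],"spin":0}]' >/dev/null
python3 -m jog '[{"travel":[0,0,0],"spin":0},{"travel":[0,0,0],"spin":0},{"travel":[0,0,0],"spin":0},{"travel":[0,0,0],"spin":0}]' >/dev/null
python3 st.py .4687 .3528 .0095 .115
```

```text
pos [0.4689 0.3516 0.0679] yaw 0.1142 w 0.0717 F [-0.5  0.2 -0.6] gf 0.0 t 16.5
units [-0.01  0.05 -2.33] spin 0.001
```

```bash
python3 -m jog '[{"travel":[0,0.03,-0.8],"spin":0},{"travel":[0,0.03,-1.6],"spin":0},{"travel":[0,0.03,-2.1],"spin":0},{"travel":[0,0.03,-2.32],"spin":0},{"travel":[0,0.03,-2.32],"spin":0}]' >/dev/null
python3 -m jog '[{"travel":[0,0,0],"spin":0},{"travel":[0,0,0],"spin":0},{"travel":[0,0,0],"spin":0},{"travel":[0,0,0],"spin":0}]' >/dev/null
python3 st.py .4687 .3528 .0095 .115
python3 -m jog '[{"travel":[0,0,0],"spin":0},{"travel":[0,0,0],"spin":0},{"travel":[0,0,0],"spin":0},{"travel":[0,0,0],"spin":0},{"travel":[0,0,0],"spin":0}]' -1 >/dev/null 
python3 -m jog '[{"travel":[0,0,0],"spin":0},{"travel":[0,0,0],"spin":0},{"travel":[0,0,0],"spin":0}]'|tail -3 
python3 st.py
python3 -m jog '[{"travel":[0,0,0.8],"spin":0},{"travel":[0,0,1.8],"spin":0},{"travel":[0,0,3],"spin":0},{"travel":[0,0,3.2],"spin":0},{"travel":[0,0,3.2],"spin":0}]' >/dev/null
python3 st.py .5258 -.1074 .0175 .261
```

```text
pos [0.4692 0.3531 0.0103] yaw 0.115 w 0.0715 F [ 0.9 -0.4 -0.4] gf 0.0 t 17.25
units [-0.02 -0.01 -0.03] spin -0.0
ft_force: [0.3, -0.8, 4.1]
grip_width: 0.0597
grip_force: 30.0
pos [0.4688 0.3529 0.0097] yaw 0.115 w 0.0597 F [ 0.3 -0.8  4.1] gf 30.0 t 17.92
pos [0.47   0.3535 0.0913] yaw 0.115 w 0.0597 F [-0.1 -0.5 -0.1] gf 30.0 t 18.33
units [  2.23 -18.44  -2.95] spin 0.146
```

```bash
python3 -m jog '[{"travel":[0.2,-1.5,0],"spin":0.05},{"travel":[0.4,-3,0],"spin":0.1},{"travel":[0.6,-4.5,0],"spin":0.146},{"travel":[0.8,-6,0],"spin":0.146},{"travel":[1,-7.5,0],"spin":0.146}]' >/dev/null
python3 -m jog '[{"travel":[0.2,-1.6,0],"spin":0},{"travel":[0.4,-3.2,0],"spin":0},{"travel":[0.6,-4.8,0],"spin":0},{"travel":[0.8,-6.4,0],"spin":0},{"travel":[1,-7.8,0],"spin":0}]' >/dev/null
python3 -m jog '[{"travel":[0.23,-1.6,0],"spin":0},{"travel":[0.23,-3.1,0],"spin":0},{"travel":[0.23,-3.1,0],"spin":0},{"travel":[0.23,-3.1,-0.9],"spin":0},{"travel":[0.23,-3.1,-0.9],"spin":0}]' >/dev/null
python3 -m jog '[{"travel":[0,0,0],"spin":0},{"travel":[0,0,0],"spin":0},{"travel":[0,0,0],"spin":0},{"travel":[0,0,0],"spin":0},{"travel":[0,0,0],"spin":0}]' >/dev/null
python3 st.py .5258 -.1074 .0175 .261
python3 -c "
from h import *
snap('wrist','w3.png')"
```

```text
pos [ 0.5247 -0.1071  0.0675] yaw 0.2617 w 0.0595 F [-0.3 -0.6 -0.7] gf 30.0 t 20.0
units [ 0.04 -0.01 -2.  ] spin -0.001
```

View pics/w3.png

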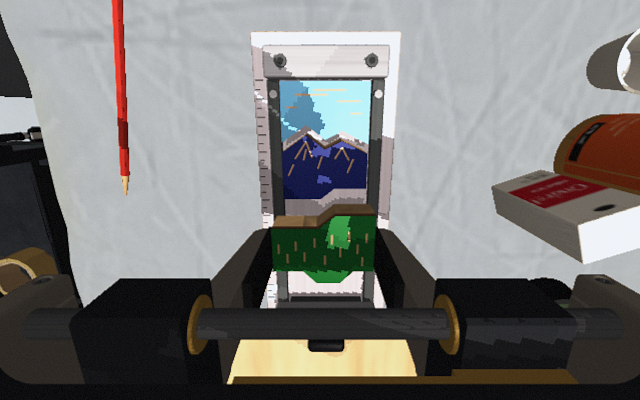

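The sky (325,105) lies against the stop between the rails. The mountain (325,165) sits below it in mesh, and the trees part (325,245) is held square. I'll lower it.

```bash
python3 -m jog '[{"travel":[0.03,-0.02,-0.6],"spin":0},{"travel":[0.03,-0.02,-1.2],"spin":0},{"travel":[0.03,-0.02,-1.6],"spin":0},{"travel":[0.03,-0.02,-1.9],"spin":0},{"travel":[0.03,-0.02,-1.9],"spin":0}]' >/dev/null
python3 -m jog '[{"travel":[0,0,0],"spin":0},{"travel":[0,0,0],"spin":0},{"travel":[0,0,0],"spin":0},{"travel":[0,0,0],"spin":0},{"travel":[0,0,0],"spin":0}]' >/dev/null
python3 st.py .5258 -.1074 .0177 .261
python3 -m jog '[{"travel":[0,0,-0.08],"spin":0},{"travel":[0,0,-0.08],"spin":0},{"travel":[0,0,-0.08],"spin":0},{"travel":[0,0,-0.08],"spin":0}]' >/dev/null
python3 st.py
python3 -m jog '[{"travel":[0,0,0],"spin":0},{"travel":[0,0,0],"spin":0},{"travel":[0,0,0],"spin":0},{"travel":[0,0,0],"spin":0},{"travel":[0,0,0],"spin":0}]' 0.56 >/dev/null
python3 -m jog '[{"travel":[0,0,1],"spin":0},{"travel":[0,0,2.5],"spin":0},{"travel":[0,0,3],"spin":0},{"travel":[0,0,3],"spin":0},{"travel":[0,0,3],"spin":0}]' >/dev/null
python3 st.py .4347 .2422 .0095 .268
```

```text
pos [ 0.5252 -0.1079  0.0197] yaw 0.261 w 0.0597 F [-0.8  0.7 -1.1] gf 30.0 t 20.88
units [ 0.02  0.02 -0.08] spin -0.0
pos [ 0.5254 -0.1079  0.0176] yaw 0.261 w 0.0596 F [ 2.2 -0.6  2.1] gf 30.0 t 21.22
pos [ 0.5253 -0.1079  0.0924] yaw 0.261 w 0.0717 F [-0.1 -0.3 -0. ] gf 0.0 t 22.05
units [-3.62 14.   -3.32] spin 0.007
```

```bash
python3 -m jog '[{"travel":[-0.4,1.5,0],"spin":0},{"travel":[-0.8,3,0],"spin":0},{"travel":[-1.2,4.5,0],"spin":0},{"travel":[-1.6,6,0],"spin":0},{"travel":[-2,7.5,0],"spin":0.007}]' >/dev/null
python3 -m jog '[{"travel":[-0.4,1.5,0],"spin":0},{"travel":[-0.8,3,0],"spin":0},{"travel":[-1.2,4.5,0],"spin":0},{"travel":[-1.62,6,-0.5],"spin":0},{"travel":[-1.62,6.5,-1],"spin":0}]' >/dev/null
python3 -m jog '[{"travel":[0,0,0],"spin":0},{"travel":[0,0,0],"spin":0},{"travel":[0,0,0],"spin":0},{"travel":[0,0,0],"spin":0},{"travel":[0,0,0],"spin":0}]' >/dev/null
python3 st.py .4347 .2422 .0095 .268
```

```text
pos [0.4353 0.2412 0.0677] yaw 0.2661 w 0.0715 F [ 0.3 -0.5  1.1] gf 0.0 t 23.3
units [-0.02  0.04 -2.33] spin 0.002
```

```bash
python3 -m jog '[{"travel":[-0.02,0.02,-0.8],"spin":0},{"travel":[-0.02,0.02,-1.6],"spin":0},{"travel":[-0.02,0.02,-2.1],"spin":0},{"travel":[-0.02,0.02,-2.32],"spin":0},{"travel":[-0.02,0.02,-2.32],"spin":0}]' >/dev/null
python3 -m jog '[{"travel":[0,0,0],"spin":0},{"travel":[0,0,0],"spin":0},{"travel":[0,0,0],"spin":0},{"travel":[0,0,0],"spin":0}]' >/dev/null
python3 st.py .4347 .2422 .0095 .268
python3 -m jog '[{"travel":[0,0,0],"spin":0},{"travel":[0,0,0],"spin":0},{"travel":[0,0,0],"spin":0},{"travel":[0,0,0],"spin":0},{"travel":[0,0,0],"spin":0}]' -1 >/dev/null 
python3 -m jog '[{"travel":[0,0,0],"spin":0},{"travel":[0,0,0],"spin":0},{"travel":[0,0,0],"spin":0}]'|tail -3 
python3 st.py
python3 -m jog '[{"travel":[0,0,0.8],"spin":0},{"travel":[0,0,1.8],"spin":0},{"travel":[0,0,3],"spin":0},{"travel":[0,0,3.2],"spin":0},{"travel":[0,0,3.2],"spin":0}]' >/dev/null
python3 st.py .536 -.1456 .0175 .261
```

```text
pos [0.4348 0.2429 0.0102] yaw 0.2679 w 0.0716 F [-0.4 -0.6 -0.3] gf 0.0 t 24.05
units [-0.   -0.03 -0.03] spin 0.0
ft_force: [-0.8, -0.1, 5.4]
grip_width: 0.0598
grip_force: 30.0
pos [0.4343 0.2428 0.0096] yaw 0.268 w 0.0598 F [-0.8 -0.1  5.4] gf 30.0 t 24.72
pos [0.4355 0.2432 0.091 ] yaw 0.2681 w 0.0597 F [ 0.8  1.1 -0.8] gf 30.0 t 25.13
units [  4.02 -15.55  -2.94] spin -0.007
```

```bash
python3 -m jog '[{"travel":[0.4,-1.5,0],"spin":0},{"travel":[0.8,-3,0],"spin":0},{"travel":[1.2,-4.5,0],"spin":0},{"travel":[1.6,-6,0],"spin":0},{"travel":[2,-7.5,0],"spin":-0.007}]' >/dev/null
python3 -m jog '[{"travel":[0.4,-1.6,0],"spin":0},{"travel":[0.8,-3.2,0],"spin":0},{"travel":[1.2,-4.8,0],"spin":0},{"travel":[1.6,-6.4,0],"spin":0},{"travel":[2.02,-8,0],"spin":0}]' >/dev/null
python3 -m jog '[{"travel":[0,-0.05,0],"spin":0},{"travel":[0,-0.05,0],"spin":0},{"travel":[0,-0.05,-0.9],"spin":0},{"travel":[0,-0.05,-0.9],"spin":0},{"travel":[0,-0.05,-0.9],"spin":0}]' >/dev/null
python3 -m jog '[{"travel":[0,0,0],"spin":0},{"travel":[0,0,0],"spin":0},{"travel":[0,0,0],"spin":0},{"travel":[0,0,0],"spin":0},{"travel":[0,0,0],"spin":0}]' >/dev/null
python3 st.py .536 -.1456 .0175 .261
```

```text
pos [ 0.5348 -0.146   0.0674] yaw 0.2612 w 0.0594 F [-0.6  0.3 -1.1] gf 30.0 t 26.8
units [ 0.05  0.02 -1.99] spin -0.0
```

```bash
python3 -m jog '[{"travel":[0.04,0.01,-0.6],"spin":0},{"travel":[0.04,0.01,-1.2],"spin":0},{"travel":[0.04,0.01,-1.6],"spin":0},{"travel":[0.04,0.01,-1.9],"spin":0},{"travel":[0.04,0.01,-1.9],"spin":0}]' >/dev/null
python3 -m jog '[{"travel":[0,0,0],"spin":0},{"travel":[0,0,0],"spin":0},{"travel":[0,0,0],"spin":0},{"travel":[0,0,0],"spin":0},{"travel":[0,0,0],"spin":0}]' >/dev/null
python3 st.py .536 -.1456 .0177 .261
python3 -m jog '[{"travel":[0,0,-0.08],"spin":0},{"travel":[0,0,-0.08],"spin":0},{"travel":[0,0,-0.08],"spin":0},{"travel":[0,0,-0.08],"spin":0}]' >/dev/null
python3 st.py
python3 -m jog '[{"travel":[0,0,0],"spin":0},{"travel":[0,0,0],"spin":0},{"travel":[0,0,0],"spin":0},{"travel":[0,0,0],"spin":0},{"travel":[0,0,0],"spin":0}]' 0.56 >/dev/null
python3 -m jog '[{"travel":[0,0,1],"spin":0},{"travel":[0,0,2.5],"spin":0},{"travel":[0.3,-1,4],"spin":0},{"travel":[0.8,-3,5.5],"spin":0},{"travel":[1,-4,6],"spin":0}]' >/dev/null
python3 -m jog '[{"travel":[0,0,0],"spin":0},{"travel":[0,0,0],"spin":0},{"travel":[0,0,0],"spin":0},{"travel":[0,0,0],"spin":0},{"travel":[0,0,0],"spin":0}]' >/dev/null
python3 -c "
from h import *
snap('wrist','w4.png')"
python3 st.py .5493 -.1953 .037 .261
```

```text
pos [ 0.5357 -0.1459  0.0197] yaw 0.261 w 0.0594 F [ 0.5 -0.4  0. ] gf 30.0 t 27.63
units [ 0.01  0.01 -0.08] spin -0.0
pos [ 0.5358 -0.1459  0.0175] yaw 0.261 w 0.0597 F [0.3 0.  0.7] gf 30.0 t 27.97
pos [ 0.5575 -0.234   0.1595] yaw 0.2622 w 0.0714 F [ 0.8  0.1 -0.2] gf 0.0 t 29.27
units [-0.33  1.55 -4.9 ] spin -0.001
```

View pics/w4.png

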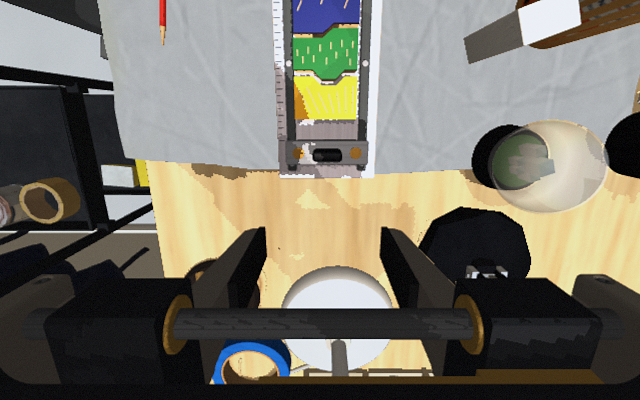

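All four parts lie meshed with small gaps between the rails: indigo (325,15), green (325,50), ochre (325,97). The grip is at (327,155). I'll measure the grip.

Run:
```python
from fit import *
s=dict(np.load('/tmp/wrist.npz')); c=np.array([.549,-.195])
im=ortho(s,c,.056,.025); g=(im.max(2)<60).astype(np.uint8)
k,l,st,ce=cv2.connectedComponentsWithStats(g); i=1+st[1:,4].argmax(); print('dark',c+(ce[i]-50)*[RES,-RES],st[i]*.5)
W=cloud(s); m=(W[...,2]>.045)&(W[...,2]<.065)&(np.linalg.norm(W[...,:2]-c,axis=-1)<.03); print('cloud',np.median(W[m],0),W[m].mean(0),m.sum())
R=np.array([[np.cos(.261),np.sin(.261)],[-np.sin(.261),np.cos(.261)]]); b=(W[m][:,:2]-[.5245,-.1026])@R.T; print(b.min(0),b.max(0))
```

```text
dark [ 0.54988002 -0.1945598 ] [ 12.5  16.5  27.5  16.5 635.5]
cloud [ 0.5495535  -0.19522714  0.05631038] [ 0.5495369  -0.19522     0.05589342] 341
[-0.01327029 -0.10167207] [ 0.01386093 -0.0913158 ]
```

```bash
python3 -m jog '[{"travel":[-0.15,0.7,-1],"spin":0},{"travel":[-0.32,1.55,-2.2],"spin":0},{"travel":[-0.32,1.55,-2.6],"spin":0},{"travel":[-0.32,1.55,-2.6],"spin":0},{"travel":[-0.32,1.55,-2.6],"spin":0}]' 0.2 >/dev/null
python3 -m jog '[{"travel":[0,0,0],"spin":0},{"travel":[0,0,0],"spin":0},{"travel":[0,0,0],"spin":0},{"travel":[0,0,0],"spin":0},{"travel":[0,0,0],"spin":0}]' >/dev/null
python3 st.py .5495 -.1953 .037 .261
```

```text
pos [ 0.5506 -0.1972  0.0965] yaw 0.2606 w 0.0549 F [-0.2  0.   0.2] gf 0.0 t 30.1
units [-0.04  0.08 -2.38] spin 0.0
```

```bash
python3 -m jog '[{"travel":[-0.04,0.07,-0.8],"spin":0},{"travel":[-0.04,0.07,-1.6],"spin":0},{"travel":[-0.04,0.07,-2.1],"spin":0},{"travel":[-0.04,0.07,-2.34],"spin":0},{"travel":[-0.04,0.07,-2.34],"spin":0}]' >/dev/null
python3 -m jog '[{"travel":[0,0,0],"spin":0},{"travel":[0,0,0],"spin":0},{"travel":[0,0,0],"spin":0},{"travel":[0,0,0],"spin":0},{"travel":[0,0,0],"spin":0}]' >/dev/null
python3 st.py .5495 -.1953 .037 .261
python3 -m jog '[{"travel":[0,0,0],"spin":0},{"travel":[0,0,0],"spin":0},{"travel":[0,0,0],"spin":0},{"travel":[0,0,0],"spin":0},{"travel":[0,0,0],"spin":0}]' -1 >/dev/null
python3 -m jog '[{"travel":[0,0,0],"spin":0},{"travel":[0,0,0],"spin":0},{"travel":[0,0,0],"spin":0},{"travel":[0,0,0],"spin":0}]' >/dev/null
python3 st.py .5495 -.1953 .037 .261
```

```text
pos [ 0.5496 -0.1953  0.0381] yaw 0.2609 w 0.0552 F [ 0.7 -0.4 -0.4] gf 0.0 t 30.93
units [-0.01 -0.   -0.04] spin 0.0
pos [ 0.5505 -0.1946  0.0375] yaw 0.2608 w 0.0273 F [ 4.3  1.2 -2.9] gf 30.0 t 31.68
units [-0.04 -0.03 -0.02] spin 0.0
```

```bash
python3 -m jog '[{"travel":[-0.04,0.14,0],"spin":0},{"travel":[-0.07,0.28,0],"spin":0},{"travel":[-0.11,0.42,0],"spin":0},{"travel":[-0.15,0.56,0],"spin":0},{"travel":[-0.18,0.68,0],"spin":0}]' >/dev/null; python3 st.py
python3 -m jog '[{"travel":[-0.03,0.12,0],"spin":0},{"travel":[-0.06,0.23,0],"spin":0},{"travel":[-0.09,0.34,0],"spin":0},{"travel":[-0.12,0.44,0],"spin":0},{"travel":[-0.14,0.54,0],"spin":0}]' >/dev/null; python3 st.py
python3 -m jog '[{"travel":[0,0,0],"spin":0},{"travel":[0,0,0],"spin":0},{"travel":[0,0,0],"spin":0},{"travel":[0,0,0],"spin":0}]' >/dev/null; python3 st.py
```

```text
pos [ 0.5461 -0.1785  0.0375] yaw 0.2609 w 0.0277 F [ 5.6 -2.1 -5. ] gf 30.0 t 32.1
pos [ 0.5426 -0.1652  0.0375] yaw 0.2609 w 0.0272 F [ 5.9 -2.5 -4.7] gf 30.0 t 32.52
pos [ 0.5424 -0.1648  0.0375] yaw 0.2608 w 0.0276 F [ 5.  -0.5 -4.3] gf 30.0 t 32.85
```

```bash
python3 -m jog '[{"travel":[-0.02,0.06,0],"spin":0},{"travel":[-0.04,0.13,0],"spin":0},{"travel":[-0.05,0.19,0],"spin":0},{"travel":[-0.07,0.25,0],"spin":0},{"travel":[-0.07,0.25,0],"spin":0}]' >/dev/null; python3 st.py
python3 -m jog '[{"travel":[-0.01,0.03,0],"spin":0},{"travel":[-0.01,0.05,0],"spin":0},{"travel":[-0.02,0.07,0],"spin":0},{"travel":[-0.02,0.07,0],"spin":0},{"travel":[-0.02,0.07,0],"spin":0}]' >/dev/null; python3 st.py
python3 -c "
from h import *
snap('wrist','w5.png')"
```

```text
pos [ 0.5408 -0.1587  0.0375] yaw 0.2609 w 0.0273 F [ 6.1 -1.2 -5.2] gf 30.0 t 33.27
pos [ 0.5404 -0.1573  0.0375] yaw 0.2608 w 0.0278 F [ 5.8 -1.9 -5.8] gf 30.0 t 33.68
```

View pics/w5.png

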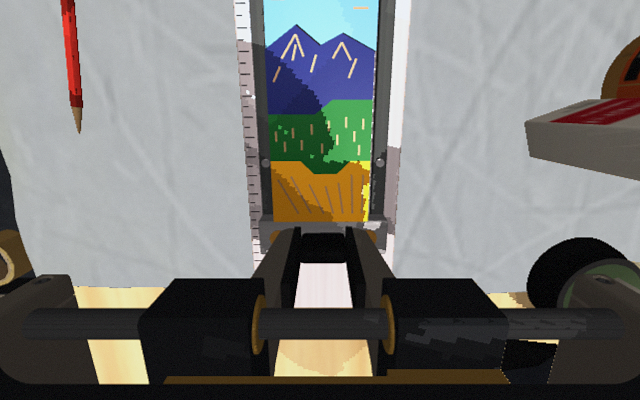

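The parts now look closed up in order, sky to field, with the bar touching the field at (320,222). I'll push in small steps until the force rises.

```bash
python3 -m jog '[{"travel":[-0.005,0.02,0],"spin":0},{"travel":[-0.01,0.04,0],"spin":0},{"travel":[-0.01,0.04,0],"spin":0},{"travel":[-0.01,0.04,0],"spin":0}]' >/dev/null; python3 st.py
python3 -m jog '[{"travel":[-0.005,0.02,0],"spin":0},{"travel":[-0.01,0.04,0],"spin":0},{"travel":[-0.01,0.04,0],"spin":0},{"travel":[-0.01,0.04,0],"spin":0}]' >/dev/null; python3 st.py
python3 -m jog '[{"travel":[-0.005,0.02,0],"spin":0},{"travel":[-0.005,0.02,0],"spin":0},{"travel":[-0.005,0.02,0],"spin":0},{"travel":[-0.005,0.02,0],"spin":0}]' >/dev/null; python3 st.py
```

```text
pos [ 0.5402 -0.1563  0.0375] yaw 0.2608 w 0.0279 F [ 6.3 -2.2 -5. ] gf 30.0 t 34.07
pos [ 0.54   -0.1556  0.0375] yaw 0.2608 w 0.0274 F [ 5.5 -2.3 -5.3] gf 30.0 t 34.4
pos [ 0.54   -0.1555  0.0375] yaw 0.2608 w 0.028 F [ 6.5 -5.3 -7.1] gf 30.0 t 34.73
```

```bash
python3 -m jog '[{"travel":[-0.005,0.02,0],"spin":0},{"travel":[-0.005,0.02,0],"spin":0},{"travel":[-0.005,0.02,0],"spin":0},{"travel":[-0.005,0.02,0],"spin":0}]' >/dev/null; python3 st.py
python3 -m jog '[{"travel":[-0.005,0.02,0],"spin":0},{"travel":[-0.005,0.02,0],"spin":0},{"travel":[-0.005,0.02,0],"spin":0},{"travel":[-0.005,0.02,0],"spin":0}]' >/dev/null; python3 st.py
```

```text
pos [ 0.54   -0.1555  0.0375] yaw 0.2608 w 0.0277 F [ 6.5 -5.8 -7.6] gf 30.0 t 35.07
pos [ 0.54   -0.1555  0.0375] yaw 0.2608 w 0.0274 F [ 7.  -7.8 -8.9] gf 30.0 t 35.4
```

```bash
python3 -m jog '[{"travel":[-0.01,0.04,0],"spin":0},{"travel":[-0.01,0.04,0],"spin":0},{"travel":[-0.01,0.04,0],"spin":0},{"travel":[-0.01,0.04,0],"spin":0}]' >/dev/null; python3 st.py
python3 -m jog '[{"travel":[0,0,0],"spin":0},{"travel":[0,0,0],"spin":0},{"travel":[0,0,0],"spin":0},{"travel":[0,0,0],"spin":0},{"travel":[0,0,0],"spin":0}]' 0.2 >/dev/null; python3 st.py
python3 -m jog '[{"travel":[0,0,0.8],"spin":0},{"travel":[0,0,2],"spin":0},{"travel":[0,-0.5,4],"spin":0},{"travel":[0,-1,5],"spin":0},{"travel":[0,-1.5,6],"spin":0}]' >/dev/null
python3 -m jog '[{"travel":[0,0,2],"spin":0},{"travel":[0,0,2],"spin":0},{"travel":[0,0,2],"spin":0},{"travel":[0,0,2],"spin":0},{"travel":[0,0,2],"spin":0}]' >/dev/null
python3 -m jog '[{"travel":[0,0,0],"spin":0},{"travel":[0,0,0],"spin":0},{"travel":[0,0,0],"spin":0},{"travel":[0,0,0],"spin":0},{"travel":[0,0,0],"spin":0}]' >/dev/null; python3 st.py
python3 - <<'E'
from fit import *
s=snap('wrist'); im=ortho(s,(.52,-.085),.031,.12); cv2.imwrite('pics/final.png',im)
a=.261; R=np.array([[np.cos(a),np.sin(a)],[-np.sin(a),np.cos(a)]])
for n,y in(('sky',.0785),('mtn',.0435),('tree',.0085),('field',-.0265)):
    c=np.array([.5245-y*.258,-.1026+y*.966]); v,e,_=fit(s,n,c,.261,z=.031); print(n,(R@(v[:2]-[.5245,-.1026])).round(4),v[2],e)
E
```

```text
pos [ 0.54   -0.1554  0.0375] yaw 0.2609 w 0.0275 F [  8.7 -11.  -11.2] gf 30.0 t 35.73
pos [ 0.5377 -0.1517  0.0374] yaw 0.2612 w 0.0551 F [ 0.1 -0.8  0.3] gf 0.0 t 36.15
pos [ 0.5377 -0.1894  0.237 ] yaw 0.2611 w 0.055 F [-0.5 -0.4  0.1] gf 0.0 t 37.4
sky [-0.001   0.0783] 0.2655 0.0017
mtn [-0.0017  0.0433] 0.2591 0.0039
tree [-0.0018  0.0084] 0.2685 0.0032
field [ 0.0813 -0.0644] -0.8711 0.7332
```

View pics/final.png

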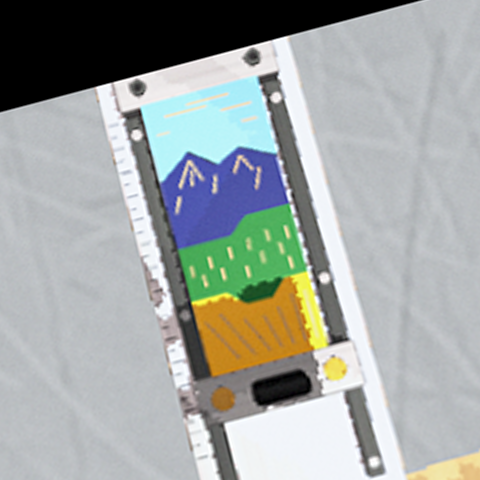

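The final view shows sky, mountains, trees and field meshed with no gaps, from the stop at (200,75) to the bar at (280,385). The field fit failed only because shadow changed its colour. The gripper is clear, so I'm handing in.

```bash
python3 -c "
from rig import job
print(job.hand_in())"
```

```text
the job is handed in; nothing more can be done
None
```

The job is handed in: sky, mountains, trees and field lie face up and meshed, pushed tight against the head stop by the lock-up bar. The bar is released, the spares and baren were not touched, and the robot's clock read about 37 s of the 112 s allowed.

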